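# Close up the watchmaker's tool case

### The arm

A 6-joint arm with a two-finger parallel gripper is mounted at the origin on the work surface. World frame = base frame: x ahead of the robot, y to its left, z up, the work surface at z = 0. Lengths are in m, angles in rad, forces in N, time in s.
With the tool pointing down it reaches from about 0.35 to 0.775 m from the base axis. Payload 7.3 kg.
Tool frame: the origin (TCP) lies on the centre line of the jaws, within the pads' length; the fingertips stand 11 mm ahead of it and the grasp point (between the pads) lies 8 mm behind it; z points along the fingers, y is the direction in which the jaws open and shut (so a half turn about z gives the same grasp; the last joint's range is limited). The gripper opens to 92 mm and grips with 3 to 60 N. Pads are 19 mm wide; open, the fingers measure 130 mm over their backs; the gripper's body (75 mm by 190 mm) begins 47 mm behind the grasp point.
Start: joints at [-1.35, 0.342, 1.524, -0, 1.275, -0.146], TCP at [0.188, -0.49, 0.238] pointing down, gripper open.
Joint ranges: [-2.53, 2.53], [-0.77, 2.02], [0.04, 2.7], [-1, 4.14], [0.28, 2.66], [-3.11, 3.11]. Speed limits (rad/s): [2.57, 2.57, 3.14, 3.14, 3.14, 3.14].

### API

Orientations are given as [roll, pitch, yaw] about the fixed x, y, z axes, in that order (R = Rz(yaw) Ry(pitch) Rx(roll)).
In Python, from cell import robot gives the robot as it stands.
- The arm moves only by the tool jog_arm, never from a script. Its argument "deltas" is one flat list of numbers, 6 for each row, row after row: the shift along the world's x, y, z in units of 0.1 m (1.0 is 0.1 m), then the turn, a rotation vector about the world's x, y, z in units of 90 degrees (1.0 is 90 degrees). A call has 1 to 5 rows; each row is the pose to reach, as a shift and turn from the pose commanded when the call began; what a row does not reach only later rows make up. A row lasts 1/12 s, in which the tool goes at most 41.7 mm and 7.16 degrees, less where a joint would pass 70% of its speed; a pose out of reach is approached as far as the arm can. A call with a number of a shift or a turn outside -1 to 1 is refused whole. A call with a gripper value outside its range is refused whole. "claw" is the opening, from 0 (shut) to 1 (fully open), set as the call begins (left out, the last holds). The fingers move at their own pace and stop on an object; "newtons" is the grip in N (left out, the last holds). Time passes only in rows, so rows that repeat a pose let the fingers close. It gives the time, the measured TCP pose, the force and the opening at its end, in the units of the state.
- robot.observe(): the state, without advancing time (a new reading comes with each control period).
- robot.read_camera(name): name is "side" or "top"; returns the picture (384x512x3 uint8, red, green, blue); there is no depth.
- robot.camera_params(name): a dict with "fx", "fy", "cx", "cy" (pixels), "R" (3x3) and "t" (3): a world point X has camera coordinates R X + t. Camera axes: x right, y down, z forward; pixel columns grow to the right and rows downward; lengths in m; the calibration is good to about 2 mm. A picture is of the moment at which its call begins. camera_params takes no time and is no camera call.
- robot.hand_in(): hands the job in, once; it reports no verdict.
The state is a dict: "time": time; "qpos": joint angles; "qvel": joint speeds; "joint_efforts": joint torques, N m; "tool_pos": TCP position; "tool_rot": TCP orientation; "contact_force": force on the tool from outside, world axes, zero at the start; "torque": the same for the moment, N m; "opening": finger opening in m.
Only numpy, scipy, OpenCV 4.12 (cv2) and the standard library are available. Lean on these libraries where they do the work, as an engineer would, in place of code of your own. Each camera call takes 0.05 s, during which the arm holds its last target. There are 200 camera calls.

### The job

Close up the aluminium tool case: first push the upright screwdriver flap fully down flat into the case, and only then swing the hinged lid fully shut over it. Just push and press with the fingertips or the outside of the fingers, without pinching the flap or the lid; do not slam the lid, and leave the other things on the bench where they are.

Things in the scene. Friction and masses are not known exactly. Their poses are not given: they have to be found in the camera images.
- case: Open rectangular aluminium case fixed to the bench, 220 mm along its own x, 150 mm along its own y, 55 mm high, walls 6 mm. Origin at the centre of its underside, z up. The lid is hinged along its +y long side, the flap just inside its -y long side; both hinge lines run along its x. Its heading varies by up to about 0.5 rad from the bench axes.
- lid (a joint): Lid angle: 0 = shut flat on the rim, grows as it opens; 1.57 = upright, starts at 1.8 to 2.1 (leaning outward, away from the case). Plain aluminium plate 220 x 150 x 8 mm, about 0.25 kg, no handle. Its stiff hinge holds it at any angle, so it must be pushed all the way; a push of about 1 to 3 N near its free edge moves it.
- lid_hinge (a point): Middle of the lid's hinge line: x 0, y +75 mm, z 55.5 mm in the case frame. The point turns with the lid; at lid angle 0 its axes equal the case's. In it the plate spans x -110 to 110, y -150 to 0 (free edge at y -150), z 0 to 8 mm (z 8 is the outer face, the top when shut).
- lid_edge (a point): Middle of the lid's free edge, at mid thickness (150 mm from the hinge line). Axes as lid_hinge.
- flap (a joint): Flap angle: 0 = folded flat inside the case, grows as it rises; 1.57 = upright, starts at 1.4 to 1.65. Black plastic panel 200 x 115 x 6 mm, about 0.12 kg, with five screwdrivers clipped to its inner face (facing the lid when upright, underneath when folded). Its stiff hinge holds it at any angle; a push of about 1 to 2 N near its free edge moves it. Folded down, its top lies 43 mm above the bench, 12 mm below the case rim.
- flap_hinge (a point): Middle of the flap's hinge line: x 0, y -62 mm, z 40 mm in the case frame. The point turns with the flap; at flap angle 0 its axes equal the case's. In it the panel spans x -100 to 100, y 0 to 115 (free edge at y 115), z -3 to 3 mm (z 3 is the outer face, facing away from the lid when upright, the top when folded).
- flap_edge (a point): Middle of the flap's free edge, at mid thickness (115 mm from the hinge line). Axes as flap_hinge.
- loupe: Bystander, loose near the case, to be left alone: white eyepiece loupe, a flared cylinder 27 to 34 mm across, 34 mm high. Origin at the centre of its underside.
- movement_holder: Bystander, loose near the case, to be left alone: small steel vise 34 x 50 x 29 mm with a brass watch movement on it. Origin at the centre of its underside.
- tray_big: Bystander, loose near the case, to be left alone: open parts tray 100 x 55 x 16 mm. Origin at the centre of its underside.
- tray_small: Bystander, loose near the case, to be left alone: open parts tray 60 x 90 x 18 mm. Origin at the centre of its underside.
- screwdriver: Bystander, loose near the case, to be left alone: screwdriver lying flat, 120 mm long. Origin at the centre of its underside.
- oil_bottle: Bystander, loose near the case, to be left alone: small jar 28 mm across, 50 mm high. Origin at the centre of its underside.
- tweezers: Bystander, loose near the case, to be left alone: steel tweezers lying flat, 110 mm long, 4 mm high. Origin at the centre of its underside.

How it is judged:
By the outcome, as a careful person would: the job done as asked, in the order asked, and still so for the second after the job is handed in, with the robot touching nothing.
It also fails if it takes over 54 s, if anything falls off the work surface, if the arm or the gripper's body presses on something with over 40 N, if the wrist force passes 120 N, or if a joint passes its speed limit or range.

## Working session

There is one attempt and no reset: what is moved stays moved. The work goes in short steps, Python scripts to look and compute and a tool call to move; the robot and the scene stay as the last step left them, time stands still between calls to the robot, and variables do not carry over. Pictures are saved under pics/ and viewed, about 8 in all and at most 12, crops included, and the job is handed in when it is done.

Besides the shell and the picture viewer there is one more tool, called in YAML: its name, and indented under it one key for each argument. jog_arm: Moves the arm, as the interface text tells. Its arguments: {"type":"object","properties":{"deltas":{"type":"array","items":{"type":"number"}},"claw":{"type":"number"},"newtons":{"type":"number"}},"required":["deltas"]}

```bash
mkdir -p pics; ls
python3 - <<'E'
from cell import robot
import cv2,numpy as np
for n in("top","side"):
    p=robot.camera_params(n); print(n,{k:np.round(v,4).tolist() for k,v in p.items()})
    cv2.imwrite(f"pics/{n}0.png",robot.read_camera(n)[:,:,::-1])
s=robot.observe();print(s)
E
```

```text
pics
top {'fx': 436.3387, 'fy': 436.3387, 'cx': 248.4397, 'cy': 186.3909, 'R': [[0.002, -0.9999, 0.0135], [-0.9879, -0.004, -0.155], [0.1551, -0.013, -0.9878]], 't': [-0.0071, 0.5673, 0.9076]}
side {'fx': 422.3669, 'fy': 422.3669, 'cx': 249.3489, 'cy': 194.4103, 'R': [[0.9526, -0.3039, 0.0127], [-0.1619, -0.542, -0.8246], [0.2575, 0.7835, -0.5655]], 't': [-0.5233, 0.148, 0.782]}
{'time': 0.1, 'qpos': array([-1.34999105e+00,  3.42646033e-01,  1.52494479e+00, -1.41403799e-05,
        1.27540036e+00, -1.46017087e-01]), 'qvel': array([-0.00172095, -0.00195189, -0.00435311, -0.0003747 , -0.00142503,
        0.0010671 ]), 'joint_efforts': array([ 1.98642876e-03, -4.32001591e+01, -2.44695139e+01,  7.19139003e-02,
        5.25549031e-02, -4.96164978e-05]), 'tool_pos': array([ 0.1882206 , -0.48971447,  0.23710996]), 'tool_rot': array([-3.14020704e+00, -1.90105239e-04,  3.66826354e-01]), 'contact_force': array([-0.0176467 , -0.63114354,  0.41846741]), 'torque': array([-0.01713426,  0.01426206, -0.02467666]), 'opening': 0.0922495519179482}
```

View pics/top0.png

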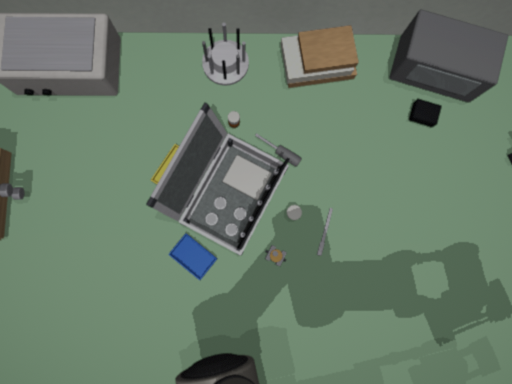

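View pics/side0.png

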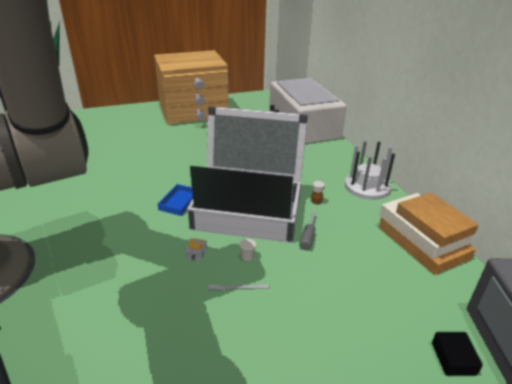

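The top view shows the case rim corners near (232,137), (288,166), (240,251) and (183,215). The lid's free edge runs from (207,105) to (150,203), and the flap is upright along the right side. In the side view the flap's top corners are about (193,167) and (293,175), and the lid's top corners about (210,110) and (305,115). I'll refine these with enlarged crops.

Run:
```python
import cv2,numpy as np
a=cv2.imread("pics/top0.png")[90:270,140:340]; b=cv2.imread("pics/side0.png")[95:300,150:340]
a=cv2.resize(a,None,fx=3,fy=3,interpolation=3); b=cv2.resize(b,None,fx=2.8,fy=2.8,interpolation=3)
cv2.imwrite("pics/a.png",a);cv2.imwrite("pics/b.png",b)
```

```text
(no output)
```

View pics/a.png

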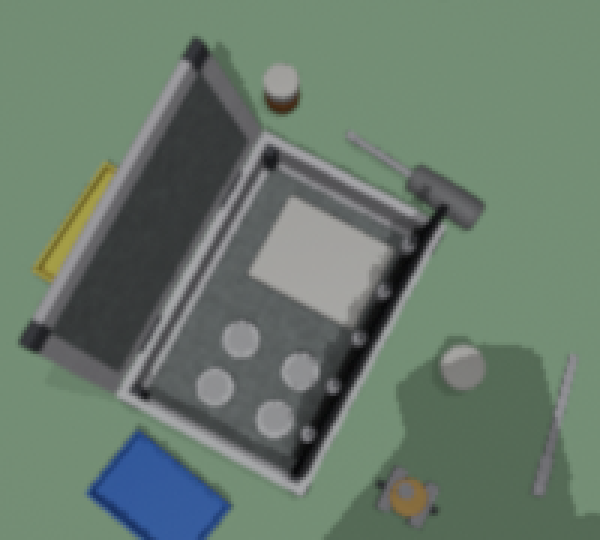

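View pics/b.png

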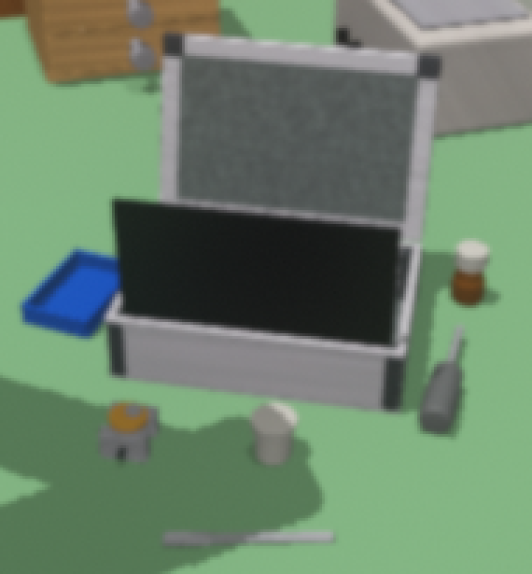

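Enlarged top view: hinge-side rim corners at crop (265,133) and (120,393), the near corner at (302,491), and lid outer corners at (195,38) and (22,345). Enlarged side view: front rim at (108,318) and (408,350), flap top at (113,200) and (398,228), and lid top at (165,35) and (438,57).

```bash
cat > h.py <<'E'
from cell import robot
import numpy as np
P={n:robot.camera_params(n) for n in("top","side")}
def ray(n,u,v):
    p=P[n];R=np.array(p["R"]);t=np.array(p["t"])
    d=R.T@np.array([(u-p["cx"])/p["fx"],(v-p["cy"])/p["fy"],1]);return -R.T@t,d/np.linalg.norm(d)
def onz(n,u,v,z):
    o,d=ray(n,u,v);return o+d*(z-o[2])/d[2]
def tri(a,b):
    A=np.zeros((3,3));y=np.zeros(3)
    for n,u,v in(a,b):
        o,d=ray(n,u,v);M=np.eye(3)-np.outer(d,d);A+=M;y+=M@o
    return np.linalg.solve(A,y)
E
python3 - <<'E'
from h import *
np.set_printoptions(precision=4,suppress=True)
T=lambda u,v:("top",140+u/3,90+v/3)
S=lambda u,v:("side",150+u/2.8,95+v/2.8)
h1=onz(*T(265,133),.055);h2=onz(*T(120,393),.055);n2=onz(*T(302,491),.055)
sl=onz(*S(108,318),.055);sr=onz(*S(408,350),.055)
print("top rim",h1,h2,n2,"side rim",sl,sr)
ex=(h1-h2)+(sr-sl);ex[2]=0;yaw=np.arctan2(ex[1],ex[0]);ex=np.array([np.cos(yaw),np.sin(yaw),0]);ey=np.array([-ex[1],ex[0],0])
print("yaw",yaw, "lens",np.linalg.norm(h1-h2),np.linalg.norm(n2-h2),np.linalg.norm(sr-sl))
# centre estimates
for k,p,a,b in(("h1",h1,110,75),("h2",h2,-110,75),("n2",n2,-110,-75),("sl",sl,-110,-75),("sr",sr,110,-75)):
    print(k,p-ex*a/1e3-ey*b/1e3)
c=np.mean([p-ex*a/1e3-ey*b/1e3 for p,a,b in((h1,110,75),(h2,-110,75),(n2,-110,-75),(sl,-110,-75),(sr,110,-75))],0);c[2]=0
M=np.array([ex,ey,[0,0,1]])
print("c",c)
for k,a,b in(("lid x+",T(195,38),S(438,57)),("lid x-",T(22,345),S(165,35)),("flap x+",T(445,208),S(398,228)),("flap x-",T(295,478),S(113,200))):
    p=tri(a,b);print(k,p,"case",M@(p-c))
print("hold",M@(onz(*T(463,355),.03)-c),"vise",M@(onz(*T(408,495),.03)-c),"oil",M@(onz(*T(281,80),.05)-c),"drv",M@(onz(*T(350,133),.01)-c),M@(onz(*T(480,210),.01)-c))
np.savez("case.npz",c=c,M=M)
E
```

```text
top rim [0.6811 0.0391 0.055 ] [0.4905 0.1401 0.055 ] [0.4222 0.0108 0.055 ] side rim [0.4208 0.01   0.055 ] [ 0.6171 -0.0889  0.055 ]
yaw -0.4768537801425191 lens 0.21570393912039537 0.14623130721147737 0.2197408892452156
h1 [0.549 0.023 0.055]
h2 [0.5538 0.023  0.055 ]
n2 [0.5543 0.027  0.055 ]
sl [0.553  0.0261 0.055 ]
sr [0.5538 0.0282 0.055 ]
c [0.5528 0.0254 0.    ]
lid x+ [0.7019 0.0788 0.1972] case [0.108  0.1158 0.1972]
lid x- [0.5089 0.1795 0.1966] case [-0.1097  0.1167  0.1966]
flap x+ [ 0.6042 -0.0817  0.1549] case [ 0.0948 -0.0716  0.1549]
flap x- [0.4309 0.0147 0.1509] case [-0.1033 -0.0654  0.1509]
hold [ 0.0325 -0.132   0.03  ] vise [-0.0766 -0.142   0.03  ] oil [0.1503 0.0803 0.05  ] drv [0.1486 0.0205 0.01  ] [ 0.1408 -0.0951  0.01  ]
```

Case centre is about (0.553, 0.025) with yaw −0.477. The lid is at about 1.85 rad and the flap at about 1.6 rad. Next I move above the outer side of the flap, with the claw shut and the jaw axis along the case's x.

jog_arm:
  deltas: [0.128, 0.17, 0, 0, 0, 0.0185, 0.256, 0.34, 0, 0, 0, 0.037, 0.384, 0.51, 0, 0, 0, 0.0555, 0.512, 0.68, 0, 0, 0, 0.074, 0.64, 0.85, 0, 0, 0, 0.0925]
  claw: 0
  newtons: 5

```text
time: 0.52
tool_pos: [0.2527, -0.404, 0.2374]
tool_rot: [-3.141, -0.0, 0.513]
contact_force: [0.4, -0.1, 0.3]
opening: 0.063
```

jog_arm:
  deltas: [0.128, 0.17, 0, 0, 0, 0.0185, 0.256, 0.34, 0, 0, 0, 0.037, 0.384, 0.51, 0, 0, 0, 0.0555, 0.512, 0.68, 0, 0, 0, 0.074, 0.64, 0.85, 0, 0, 0, 0.0925]

```text
time: 0.93
tool_pos: [0.3167, -0.319, 0.2375]
tool_rot: [-3.141, -0.0, 0.659]
contact_force: [0.4, -0.4, -0.2]
opening: 0.0295
```

jog_arm:
  deltas: [0.128, 0.17, 0, 0, 0, 0.0185, 0.256, 0.34, 0, 0, 0, 0.037, 0.384, 0.51, 0, 0, 0, 0.0555, 0.512, 0.68, 0, 0, 0, 0.074, 0.64, 0.85, 0, 0, 0, 0.0925]

```text
time: 1.35
tool_pos: [0.3806, -0.234, 0.2375]
tool_rot: [-3.141, 0.0, 0.804]
contact_force: [0.2, 0.2, 0.6]
opening: 0.0006
```

jog_arm:
  deltas: [0.128, 0.17, 0, 0, 0, 0.0185, 0.256, 0.34, 0, 0, 0, 0.037, 0.384, 0.51, 0, 0, 0, 0.0555, 0.512, 0.68, 0, 0, 0, 0.074, 0.64, 0.85, 0, 0, 0, 0.0925]

```text
time: 1.77
tool_pos: [0.4446, -0.149, 0.2375]
tool_rot: [-3.141, 0.0, 0.949]
contact_force: [-0.6, 0.0, 0.5]
opening: 0.0004
```

jog_arm:
  deltas: [0.125, 0.17, -0.18, 0, 0, 0.0185, 0.25, 0.34, -0.36, 0, 0, 0.037, 0.375, 0.51, -0.54, 0, 0, 0.0555, 0.5, 0.68, -0.72, 0, 0, 0.074, 0.62, 0.85, -0.91, 0, 0, 0.0925]

```text
time: 2.18
tool_pos: [0.5067, -0.0641, 0.1458]
tool_rot: [-3.142, 0.0, 1.095]
contact_force: [0.1, -0.6, -0.6]
opening: 0.0007
```

Run:
```python
from h import *
import cv2
z=np.load("case.npz");c,M=z["c"],z["M"]
a=robot.read_camera("top")[60:270,100:340,::-1];b=robot.read_camera("side")[60:270,110:350,::-1]
cv2.imwrite("pics/c.png",cv2.resize(np.hstack([a,b]),None,fx=1.66,fy=1.66))
s=robot.observe();print(M@(s["tool_pos"]-c),s["contact_force"])
w=.0095
print("flap TCP world targets")
for t in np.radians([90,75,60,45,30,20,10,0]):
    r=.095;p=np.array([0,-.062+r*np.cos(t)-.003*np.sin(t)-w,.040+r*np.sin(t)+.003*np.cos(t)+.011]);print(round(np.degrees(t)),np.round(M.T@p+c,4))
```

```text
[-0.00159822 -0.09991932  0.14358112] [-0.49309351  0.05105144 -0.75017473]
flap TCP world targets
90 [ 0.5186 -0.0407  0.146 ]
75 [ 0.5299 -0.0188  0.1435]
60 [0.5406 0.0018 0.1348]
45 [0.5498 0.0197 0.1203]
30 [0.557  0.0337 0.1011]
20 [0.5605 0.0403 0.0863]
10 [0.5627 0.0446 0.0705]
0 [0.5636 0.0463 0.054 ]
```

View pics/c.png

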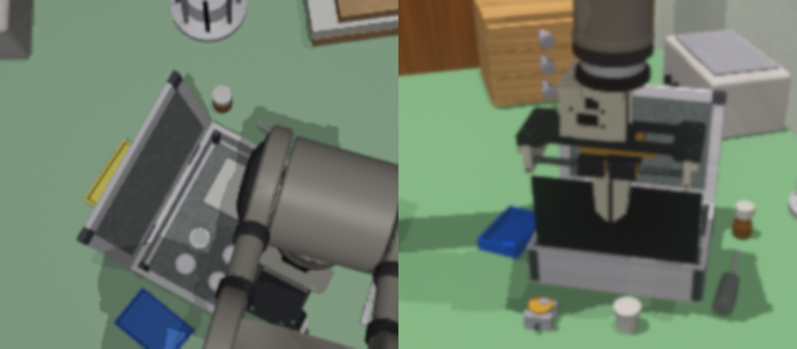

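The side view shows the shut fingertips at about (612,215), in front of the flap's middle and clear of everything else. I start the flap push.

jog_arm:
  deltas: [0.06, 0.115, 0, 0, 0, 0, 0.12, 0.23, 0, 0, 0, 0, 0.175, 0.34, -0.01, 0, 0, 0, 0.23, 0.45, -0.025, 0, 0, 0, 0.285, 0.555, -0.06, 0, 0, 0]

```text
time: 2.7
tool_pos: [0.5357, -0.0088, 0.1415]
tool_rot: [3.14, -0.0, 1.093]
contact_force: [-0.8, -1.7, -1.1]
opening: 0.0002
```

jog_arm:
  deltas: [0.027, 0.05, -0.025, 0, 0, 0, 0.055, 0.1, -0.055, 0, 0, 0, 0.1, 0.19, -0.125, 0, 0, 0, 0.145, 0.28, -0.2, 0, 0, 0, 0.18, 0.35, -0.295, 0, 0, 0]

```text
time: 3.12
tool_pos: [0.5536, 0.0263, 0.1107]
tool_rot: [3.141, -0.001, 1.093]
contact_force: [0.0, -0.2, 1.4]
opening: 0.0006
```

jog_arm:
  deltas: [0.02, 0.04, -0.05, 0, 0, 0, 0.04, 0.075, -0.1, 0, 0, 0, 0.06, 0.11, -0.17, 0, 0, 0, 0.075, 0.14, -0.25, 0, 0, 0, 0.09, 0.165, -0.33, 0, 0, 0]

```text
time: 3.53
tool_pos: [0.5618, 0.0422, 0.0774]
tool_rot: [-3.141, 0.0, 1.093]
contact_force: [-0.8, 0.7, -0.1]
opening: 0.0004
```

jog_arm:
  deltas: [0.005, 0.01, -0.05, 0, 0, 0, 0.008, 0.015, -0.1, 0, 0, 0, 0.012, 0.02, -0.15, 0, 0, 0, 0.015, 0.03, -0.19, 0, 0, 0, 0.015, 0.03, -0.22, 0, 0, 0]

```text
time: 3.95
tool_pos: [0.5634, 0.0449, 0.0558]
tool_rot: [3.141, -0.0, 1.093]
contact_force: [1.0, 0.3, 2.0]
opening: 0.0004
```

jog_arm:
  deltas: [0, 0, -0.01, 0, 0, 0, 0, 0, -0.02, 0, 0, 0, 0, 0, -0.03, 0, 0, 0, 0, 0, -0.03, 0, 0, 0]

```text
time: 4.28
tool_pos: [0.5633, 0.0449, 0.0542]
tool_rot: [3.141, -0.0, 1.093]
contact_force: [-1.9, -0.5, 6.1]
opening: 0.0007
```

The vertical force is rising at z = 0.0542, where the flap's stop is expected. I press a bit more, then rise.

jog_arm:
  deltas: [0, 0, -0.01, 0, 0, 0, 0, 0, -0.02, 0, 0, 0, 0, 0, -0.03, 0, 0, 0, 0, 0, -0.03, 0, 0, 0]

```text
time: 4.62
tool_pos: [0.5635, 0.0449, 0.0537]
tool_rot: [3.14, -0.001, 1.094]
contact_force: [-10.5, 0.5, 26.3]
opening: 0.0005
```

The stop is firm at 26 N. I retract straight up, then cross over the lid and go down behind it.

jog_arm:
  deltas: [0, 0, 0.2, 0, 0, 0, 0, 0, 0.4, 0, 0, 0, 0, 0, 0.6, 0, 0, 0, 0, 0, 0.8, 0, 0, 0, 0, 0, 1.0, 0, 0, 0]

```text
time: 5.03
tool_pos: [0.5632, 0.0448, 0.1514]
tool_rot: [3.141, -0.0, 1.093]
contact_force: [0.2, -0.2, 0.2]
opening: 0.0003
```

jog_arm:
  deltas: [0, 0, 0.2, 0, 0, 0, 0, 0, 0.4, 0, 0, 0, 0, 0, 0.6, 0, 0, 0, 0, 0, 0.8, 0, 0, 0, 0, 0, 1.0, 0, 0, 0]

```text
time: 5.45
tool_pos: [0.5631, 0.0448, 0.2514]
tool_rot: [3.141, 0.0, 1.093]
contact_force: [0.5, -0.0, 0.1]
opening: 0.0003
```

Run:
```python
from h import *
import cv2
z=np.load("case.npz");c,M=z["c"],z["M"]
a=robot.read_camera("top")[60:270,100:340,::-1];b=robot.read_camera("side")[60:270,110:350,::-1]
cv2.imwrite("pics/d.png",cv2.resize(np.hstack([a,b]),None,fx=1.66,fy=1.66))
s=robot.observe();print(s["tool_pos"],M@(s["tool_pos"]-c),s["contact_force"])
w=.0095
print("pre",M.T@np.array([0,.165,.181])+c)
for t in [90,75,60,45,30,20,10,5,0]:
    a=np.radians(t);r=.12;p=np.array([0,.075-r*np.cos(a)+.008*np.sin(a)+w,.0555+r*np.sin(a)+.008*np.cos(a)+.011]);print(t,np.round(M.T@p+c,4))
```

```text
[0.56480205 0.04476366 0.25389602] [0.0018166  0.02267796 0.25389602] [ 0.78548103 -0.19200824  0.87920549]
pre [0.62851196 0.17204254 0.181     ]
90 [0.5952 0.1076 0.1865]
75 [0.5809 0.0798 0.1845]
60 [0.5672 0.0534 0.1744]
45 [0.5552 0.0302 0.157 ]
30 [0.5457 0.0117 0.1334]
20 [0.5411 0.0028 0.1151]
10 [ 0.538  -0.0032  0.0952]
5 [ 0.537  -0.0051  0.0849]
0 [ 0.5365 -0.0061  0.0745]
```

View pics/d.png

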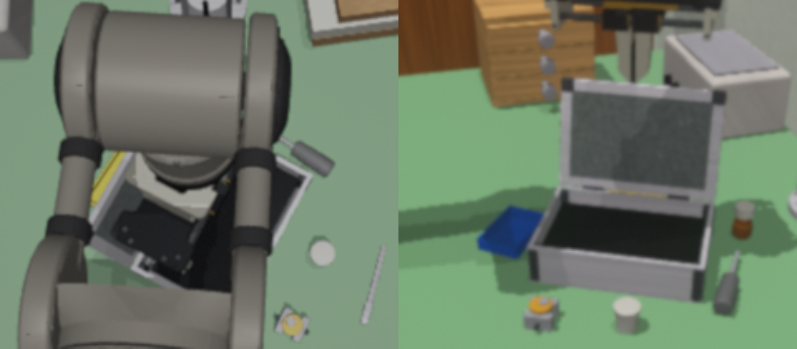

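The flap lies flat as a dark panel inside the case, with the lid still open and the bystanders in place. Next I cross over the lid.

jog_arm:
  deltas: [0.1, 0.195, 0, 0, 0, 0, 0.2, 0.39, 0, 0, 0, 0, 0.3, 0.585, 0, 0, 0, 0, 0.4, 0.78, 0, 0, 0, 0, 0.5, 0.98, 0, 0, 0, 0]

```text
time: 5.97
tool_pos: [0.6133, 0.1436, 0.2491]
tool_rot: [-3.141, 0.001, 1.093]
contact_force: [0.4, 0.1, 0.1]
opening: 0.0006
```

jog_arm:
  deltas: [0.075, 0.15, 0, 0, 0, 0, 0.15, 0.29, 0, 0, 0, 0, 0.15, 0.29, -0.23, 0, 0, 0, 0.15, 0.29, -0.46, 0, 0, 0, 0.15, 0.29, -0.69, 0, 0, 0]

```text
time: 6.38
tool_pos: [0.6279, 0.1722, 0.1793]
tool_rot: [-3.141, 0.001, 1.094]
contact_force: [-0.1, -0.1, 0.0]
opening: 0.0004
```

No contact yet. I push the lid from behind at about 0.1 m/s.

jog_arm:
  deltas: [-0.035, -0.07, 0, 0, 0, 0, -0.075, -0.145, 0.01, 0, 0, 0, -0.11, -0.215, 0.02, 0, 0, 0, -0.15, -0.29, 0.03, 0, 0, 0, -0.185, -0.36, 0.04, 0, 0, 0]

```text
time: 6.8
tool_pos: [0.6103, 0.1352, 0.1874]
tool_rot: [3.138, -0.003, 1.093]
contact_force: [1.1, 2.8, 2.2]
opening: 0.0007
```

jog_arm:
  deltas: [-0.035, -0.07, 0, 0, 0, 0, -0.075, -0.145, 0.01, 0, 0, 0, -0.11, -0.215, 0.02, 0, 0, 0, -0.15, -0.29, 0.03, 0, 0, 0, -0.185, -0.36, 0.03, 0, 0, 0]

```text
time: 7.22
tool_pos: [0.591, 0.0992, 0.1886]
tool_rot: [3.141, -0.0, 1.093]
contact_force: [1.5, 1.6, 2.0]
opening: 0.0004
```

jog_arm:
  deltas: [-0.04, -0.075, -0.005, 0, 0, 0, -0.08, -0.15, -0.015, 0, 0, 0, -0.115, -0.225, -0.03, 0, 0, 0, -0.155, -0.3, -0.055, 0, 0, 0, -0.19, -0.37, -0.085, 0, 0, 0]

```text
time: 7.63
tool_pos: [0.5717, 0.0621, 0.1794]
tool_rot: [-3.141, 0.0, 1.093]
contact_force: [0.1, 1.0, 1.4]
opening: 0.0005
```

Run:
```python
from h import *
import cv2
a=robot.read_camera("top")[60:270,100:340,::-1];b=robot.read_camera("side")[60:270,110:350,::-1]
cv2.imwrite("pics/e.png",cv2.resize(np.hstack([a,b]),None,fx=1.66,fy=1.66))
s=robot.observe();print(s["tool_pos"],s["contact_force"])
```

```text
[0.57124658 0.06154117 0.17885936] [-0.58846183  0.2179891   0.38254711]
```

View pics/e.png

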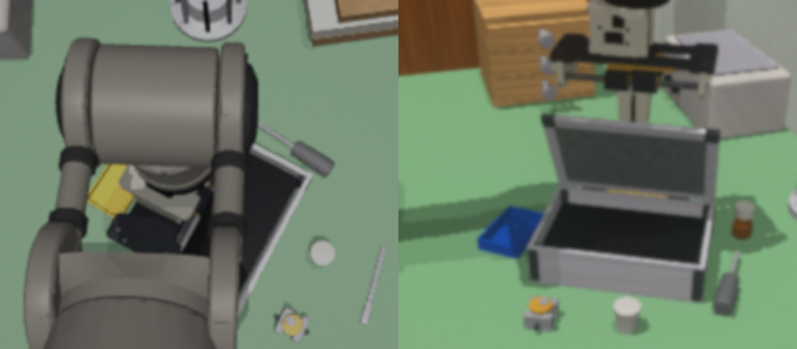

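The side view shows the lid leaning inward ahead of the fingers, its top edge from (548,120) to (717,133), and the flap still flat. I continue along the arc.

jog_arm:
  deltas: [-0.04, -0.075, -0.04, 0, 0, 0, -0.075, -0.145, -0.08, 0, 0, 0, -0.105, -0.205, -0.12, 0, 0, 0, -0.14, -0.265, -0.17, 0, 0, 0, -0.165, -0.32, -0.22, 0, 0, 0]

```text
time: 8.15
tool_pos: [0.5552, 0.0302, 0.1571]
tool_rot: [-3.141, 0.0, 1.093]
contact_force: [-0.8, 1.6, 0.0]
opening: 0.0005
```

jog_arm:
  deltas: [-0.025, -0.045, -0.045, 0, 0, 0, -0.045, -0.085, -0.09, 0, 0, 0, -0.065, -0.125, -0.14, 0, 0, 0, -0.08, -0.155, -0.19, 0, 0, 0, -0.095, -0.185, -0.235, 0, 0, 0]

```text
time: 8.57
tool_pos: [0.5461, 0.012, 0.1336]
tool_rot: [-3.142, 0.0, 1.093]
contact_force: [-0.1, 0.2, 0.5]
opening: 0.0003
```

jog_arm:
  deltas: [-0.01, -0.02, -0.04, 0, 0, 0, -0.02, -0.04, -0.075, 0, 0, 0, -0.03, -0.06, -0.11, 0, 0, 0, -0.04, -0.075, -0.15, 0, 0, 0, -0.045, -0.09, -0.185, 0, 0, 0]

```text
time: 8.98
tool_pos: [0.5417, 0.0033, 0.1153]
tool_rot: [3.142, 0.0, 1.093]
contact_force: [-0.7, 0.7, 0.2]
opening: 0.0005
```

Now at about 20°. I go slower, roughly 60 mm/s and less, down to shut at TCP z = 0.0745.

jog_arm:
  deltas: [-0.007, -0.013, -0.04, 0, 0, 0, -0.014, -0.026, -0.08, 0, 0, 0, -0.02, -0.038, -0.12, 0, 0, 0, -0.026, -0.05, -0.16, 0, 0, 0, -0.03, -0.06, -0.2, 0, 0, 0]

```text
time: 9.4
tool_pos: [0.5387, -0.0027, 0.0953]
tool_rot: [3.142, 0.0, 1.093]
contact_force: [-0.2, 0.5, 0.8]
opening: 0.0003
```

jog_arm:
  deltas: [-0.003, -0.006, -0.03, 0, 0, 0, -0.006, -0.012, -0.06, 0, 0, 0, -0.008, -0.016, -0.09, 0, 0, 0, -0.01, -0.02, -0.115, 0, 0, 0, -0.012, -0.023, -0.135, 0, 0, 0]

```text
time: 9.82
tool_pos: [0.5377, -0.0049, 0.082]
tool_rot: [3.141, -0.0, 1.093]
contact_force: [0.1, 0.7, 1.2]
opening: 0.0007
```

jog_arm:
  deltas: [-0.001, -0.002, -0.012, 0, 0, 0, -0.002, -0.004, -0.024, 0, 0, 0, -0.003, -0.005, -0.036, 0, 0, 0, -0.003, -0.006, -0.046, 0, 0, 0, -0.004, -0.007, -0.056, 0, 0, 0]

```text
time: 10.23
tool_pos: [0.5373, -0.0055, 0.0766]
tool_rot: [3.141, -0.0, 1.093]
contact_force: [0.3, 1.1, 1.0]
opening: 0.0005
```

jog_arm:
  deltas: [0, 0, -0.01, 0, 0, 0, 0, 0, -0.02, 0, 0, 0, 0, 0, -0.03, 0, 0, 0, 0, 0, -0.035, 0, 0, 0, 0, 0, -0.035, 0, 0, 0]

```text
time: 10.65
tool_pos: [0.5373, -0.0057, 0.0746]
tool_rot: [3.141, -0.0, 1.093]
contact_force: [-4.4, -0.3, 13.8]
opening: 0.0006
```

jog_arm:
  deltas: [0, 0, -0.005, 0, 0, 0, 0, 0, -0.01, 0, 0, 0, 0, 0, -0.015, 0, 0, 0, 0, 0, -0.015, 0, 0, 0]

```text
time: 10.98
tool_pos: [0.5374, -0.0057, 0.0745]
tool_rot: [3.14, -0.0, 1.094]
contact_force: [-6.5, 0.3, 24.6]
opening: 0.0003
```

jog_arm:
  deltas: [0, 0, 0.1, 0, 0, 0, 0, 0, 0.3, 0, 0, 0, 0, 0, 0.5, 0, 0, 0, 0, 0, 0.7, 0, 0, 0, 0, 0, 0.9, 0, 0, 0]

```text
time: 11.4
tool_pos: [0.537, -0.0056, 0.1625]
tool_rot: [-3.141, 0.0, 1.093]
contact_force: [-0.6, 0.4, 0.4]
opening: 0.0005
```

jog_arm:
  deltas: [-0.15, -0.2, 0.15, 0, 0, 0, -0.3, -0.4, 0.3, 0, 0, 0, -0.45, -0.6, 0.4, 0, 0, 0, -0.6, -0.8, 0.4, 0, 0, 0, -0.7, -1.0, 0.4, 0, 0, 0]

```text
time: 11.82
tool_pos: [0.4662, -0.1064, 0.2025]
tool_rot: [3.14, 0.0, 1.094]
contact_force: [0.3, -0.6, 0.3]
opening: 0.0002
```

jog_arm:
  deltas: [-0.15, -0.2, 0, 0, 0, 0, -0.3, -0.4, 0, 0, 0, 0, -0.45, -0.6, 0, 0, 0, 0, -0.6, -0.8, 0, 0, 0, 0, -0.7, -1.0, 0, 0, 0, 0]

```text
time: 12.23
tool_pos: [0.3958, -0.2063, 0.2017]
tool_rot: [-3.141, 0.0, 1.093]
contact_force: [-0.1, -0.1, 0.0]
opening: 0.0006
```

Run:
```python
from h import *
import cv2
a=robot.read_camera("top")[60:270,100:340,::-1];b=robot.read_camera("side")[90:300,110:350,::-1]
cv2.imwrite("pics/f.png",cv2.resize(np.hstack([a,b]),None,fx=1.66,fy=1.66))
s=robot.observe();print(s["time"],s["tool_pos"],s["contact_force"])
```

```text
12.3333 [ 0.39611424 -0.20775096  0.2017713 ] [-0.17180607 -0.01309138  0.47524605]
```

View pics/f.png

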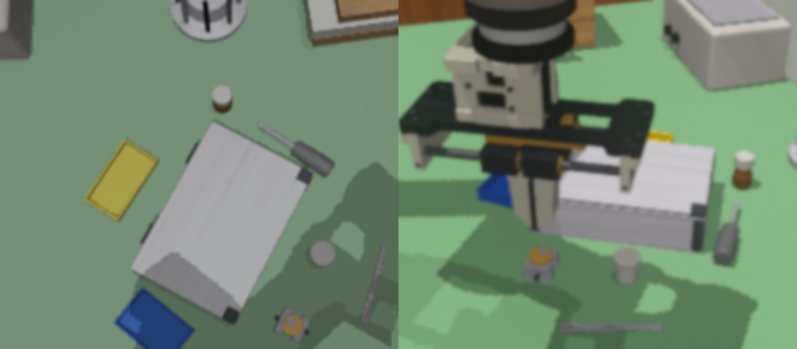

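The lid sits flat and square on the rim, with top-view corners at (215,122), (312,178), (235,320) and (135,270). All the bystanders are in place and the arm is clear.

```bash
python3 -c "
from cell import robot
print(robot.hand_in())"
```

```text
the job is handed in; nothing more can be done
None
```

The tool case is closed and handed in at about 12.3 s. I pushed the flap flat first, then swung the lid shut over it, using the shut fingertips and the outside of the fingers, with no pinching.

- **Flap:** it met a firm stop with the tool at 53.7 mm, against an expected 54 mm, at about 26 N. It looked flat in the images taken before I moved the lid.
- **Lid:** I slowed it to about 13 mm/s at the free edge for the last stretch. It met its stop at 74.5 mm, exactly as expected, at about 25 N.
- **Final picture:** the lid lies flat on the rim, the bystanders look unmoved by eye, and the arm is clear with no contact force. No checks failed or disagreed.

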